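Change the ink tanks of the stall's label printer

ROBOT

A 6-joint arm with a two-finger parallel gripper is mounted at the origin on the work surface. World frame = base frame: x ahead of the robot, y to its left, z up, the work surface at z = 0. Lengths are in m, angles in degrees, forces in N, time in s.
With the tool pointing down it reaches from about 0.375 to 0.925 m from the base axis. Payload 5.7 kg.
Tool frame: the origin (TCP) lies midway between the tips of the shut fingers; the grasp point (between the pads) lies 19 mm behind it; z points along the fingers, x is the direction in which the jaws open and shut, and the axes are right-handed (so a half turn about z gives the same grasp; the last joint's range is limited). The gripper opens to 88 mm and grips with 3 to 60 N. Pads are 20 mm wide; open, the fingers measure 115 mm over their backs; the gripper's body (75 mm by 178 mm) begins 61 mm behind the grasp point.
Start: joints at [-79.647, 20.558, 86.54, -0, 72.909, -6.595], TCP at [0.175, -0.574, 0.223] pointing down, gripper open.
Joint ranges: [-170.27, 170.27], [-57.76, 135], [12.27, 136.19], [-55.21, 235.2], [11.17, 155.16], [-170.74, 170.74]. Speed limits (degrees/s): [136.94, 136.94, 180, 180, 180, 180].

INTERFACE

Orientations are given as [roll, pitch, yaw] about the fixed x, y, z axes, in that order (R = Rz(yaw) Ry(pitch) Rx(roll)).
In Python, from station import get_obs, grab_frame, job_done gives the robot as it stands. The module is installed in compiled form; this text tells all that it offers.
- The arm moves only by the tool jog_arm, never from a script. Its argument "moves" is one flat list of numbers, 7 for each row, row after row: the shift along the world's x, y, z in mm, then the turn, a rotation vector about the world's x, y, z in degrees, then the closure in counts, from 0 (fully open) to 255 (shut). A call has 1 to 20 rows; each row is the pose to reach, as a shift and turn from the pose measured when the call began; what a row does not reach only later rows make up. A row lasts 1/12 s, in which the tool goes at most 41.7 mm and 7.16 degrees, less where a joint would pass 70% of its speed; a pose out of reach is approached as far as the arm can. A call with a gripper value outside its range is refused whole. The fingers move at their own pace and stop on an object; "grip_force" is the grip in N (left out, the last holds). Time passes only in rows, so rows that repeat a pose let the fingers close. It gives the time, the measured TCP pose, the force and the opening at its end, in the units of the state.
- get_obs(): the state, without advancing time (a new reading comes with each control period).
- grab_frame(name): name is "scene" or "side" or "wrist"; returns a dict with "img" (420x560x3 uint8, red, green, blue), "fx", "fy", "cx", "cy" (pixels), "dist_coeffs" ([k1, k2, p1, p2, k3] as OpenCV has them; the pictures are not rectified), "extrinsics" (4x4, takes a point from camera to world coordinates). Camera axes: x right, y down, z forward; pixel columns grow to the right and rows downward; lengths in m; the calibration is good to about 2 mm. A picture is of the moment at which its call begins. There is no depth.
- job_done(): hands the job in, once; it reports no verdict.
The state is a dict: "time_s": time; "joints": joint angles; "qvel": joint speeds; "tau": joint torques, N m; "tcp_pos": TCP position; "tcp_rot": TCP orientation; "contact_force": force on the tool from outside, world axes, zero at the start; "moment": the same for the moment, N m; "grip_width": opening from 0.0 (shut) to 1.0 (fully open).
Only numpy, scipy, OpenCV 4.12 (cv2) and the standard library are available. Lean on these libraries where they do the work, as an engineer would, in place of code of your own. Each camera call takes 0.05 s, during which the arm holds its last target. There are 200 camera calls.

TASK

The label printer that makes the stall's price tags needs new colour ink: swing its latch fully back, take out the old colour tanks that are still in it and stand each upright in the take-back bin of its own colour, fit the three new tanks in the slots of their colours, and shut the latch so that every tank is pressed fully home. The black tank is still good and stays in its slot, and the goods for sale must not be moved.

Things in the scene. Friction and masses are not known exactly. Their poses are not given: they have to be found in the camera images.
- printer: The stall's white colour label printer, fixed to the table. Its ink bay (dark, four slots in a row) is on top at its -y end, its label-roll housing (180 mm tall, begins 125 mm to +y of the bay's middle) at its +y end. Origin: on the table under the middle of the bay; axes upright, x from its front (towards the robot) to its back, y along the row of slots. Behind the bay its top is 94 mm high.
- latch (a joint): The latch: a blue frame across the bay, hinged at the back of the bay about the printer's y axis. 0 = shut (level, forwards over the tanks), growing as it swings up and back; 2.6 rad = fully back, its stop. Stiff hinge: it stays where it is left (about 5 to 6 N at the green bar to move it, about 10 N over the last 0.15 rad as it presses the tanks down on their springs). Its pressing strip, 22 mm wide, lies 45 mm from the hinge axis and spans all four slots.
- latch_bar (a point): Middle of the latch's green round grip bar (12 mm thick, 84 mm long along the printer's y, clear on both sides), 105 mm from the hinge axis; at 0 it lies 2 mm higher than the hinge axis, 60 mm in front of the slot centres, 163 mm above the table; tanks standing in the slots reach to 33 mm behind it.
- latch_hinge (a point): Middle of the latch's hinge axis, 45 mm behind the slot centres, 161 mm above the table. Axes as the printer's.
- slot_black (a point): Where the middle of a tank's underside lies when the tank is fully home in the black slot (101 mm above the table). Axes as the printer's. The slot is 58 mm along x by 40 mm along y, with rounded edges 22 mm above this point; slots are 48 mm apart along y. A sprung seat in the slot holds a tank 6 mm higher until the latch presses it home. A small black mark lies in front of the slot.
- slot_cyan (a point): Where the middle of a tank's underside lies when the tank is fully home in the cyan slot (101 mm above the table). Axes as the printer's. The slot is 58 mm along x by 40 mm along y, with rounded edges 22 mm above this point; slots are 48 mm apart along y. A sprung seat in the slot holds a tank 6 mm higher until the latch presses it home. A small cyan mark lies in front of the slot.
- slot_magenta (a point): Where the middle of a tank's underside lies when the tank is fully home in the magenta slot (101 mm above the table). Axes as the printer's. The slot is 58 mm along x by 40 mm along y, with rounded edges 22 mm above this point; slots are 48 mm apart along y. A sprung seat in the slot holds a tank 6 mm higher until the latch presses it home. A small magenta mark lies in front of the slot.
- slot_yellow (a point): Where the middle of a tank's underside lies when the tank is fully home in the yellow slot (101 mm above the table). Axes as the printer's. The slot is 58 mm along x by 40 mm along y, with rounded edges 22 mm above this point; slots are 48 mm apart along y. A sprung seat in the slot holds a tank 6 mm higher until the latch presses it home. A small yellow mark lies in front of the slot.
- new_cyan: New cyan ink tank: block 54 (x) x 36 (y) x 56 mm, all cyan with white side labels and a white patch on top, about 50 g, weighted at the foot; stands upright on the table at the start. Origin: middle of its underside, z up; it fits its slot either way round.
- new_magenta: New magenta ink tank: block 54 (x) x 36 (y) x 56 mm, all magenta with white side labels and a white patch on top, about 50 g, weighted at the foot; stands upright on the table at the start. Origin: middle of its underside, z up; it fits its slot either way round.
- new_yellow: New yellow ink tank: block 54 (x) x 36 (y) x 56 mm, all yellow with white side labels and a white patch on top, about 50 g, weighted at the foot; stands upright on the table at the start. Origin: middle of its underside, z up; it fits its slot either way round.
- old_cyan: Old (spent) cyan tank, grey shell with a cyan top and bands, same size 54 (x) x 36 (y) x 56 mm, about 30 g, standing in the cyan slot on its sprung seat at the start. Origin: middle of its underside, z up. May be absent (already cleared away).
- old_magenta: Old (spent) magenta tank, grey shell with a magenta top and bands, same size 54 (x) x 36 (y) x 56 mm, about 30 g, standing in the magenta slot on its sprung seat at the start. Origin: middle of its underside, z up. May be absent (already cleared away).
- old_yellow: Old (spent) yellow tank, grey shell with a yellow top and bands, same size 54 (x) x 36 (y) x 56 mm, about 30 g, standing in the yellow slot on its sprung seat at the start. Origin: middle of its underside, z up. May be absent (already cleared away).
- black_tank: The black tank, grey shell with black top and bands, same size as the others, standing in the black slot; it is still half full and stays there. Origin: middle of its underside.
- bin_cyan_floor (a point): Middle of the inner floor of the cyan take-back bin, 7 mm above the table: a fixed open cyan bin, inside 70 (x) x 48 (y) mm, walls 4 mm thick rising 17 mm above this point; x and y as the bin's sides. The three bins stand side by side, 80 mm apart, in any order.
- bin_magenta_floor (a point): Middle of the inner floor of the magenta take-back bin, 7 mm above the table: a fixed open magenta bin, inside 70 (x) x 48 (y) mm, walls 4 mm thick rising 17 mm above this point; x and y as the bin's sides. The three bins stand side by side, 80 mm apart, in any order.
- bin_yellow_floor (a point): Middle of the inner floor of the yellow take-back bin, 7 mm above the table: a fixed open yellow bin, inside 70 (x) x 48 (y) mm, walls 4 mm thick rising 17 mm above this point; x and y as the bin's sides. The three bins stand side by side, 80 mm apart, in any order.
- jar: Goods for sale, leave alone: a jam jar with a blue lid, 72 mm wide, 95 mm tall. Origin: middle of its underside.
- tumbler: Goods for sale, leave alone: a dark blue glass tumbler, 68 mm wide, 85 mm tall. Origin: middle of its underside.
- mill: Goods for sale, leave alone: a pale wooden pepper mill, 54 mm wide, 122 mm tall. Origin: middle of its underside.
- glasses_case: Goods for sale, leave alone: a green spectacle case, 60 x 160 x 32 mm. Origin: middle of its underside.
- egg_cup: Goods for sale, leave alone: a small terracotta-red wooden egg cup, 48 mm wide, 58 mm tall. Origin: middle of its underside.
- book: Goods for sale, leave alone: a blue book lying flat, 118 x 176 x 22 mm. Origin: middle of its underside.
Not all that is in view belongs to the job. What is shaped like the old_cyan but green is not meant. Leave any green look-alike of the new_yellow alone.

How it is judged (in metres and radians):
On the way, in this order (a step that is already met when the one before it is completed fails the run):
1. the latch is swung well back, past 2 rad (value of joint latch above 2 rad), for 0.2 s.
2. the three new tanks and the black one stand in their own slots, the latch still up (over 0.3 rad) (value of joint latch above 0.3 rad and horizontal distance between new_cyan and slot_cyan below 0.005 m and z of new_cyan in the frame of slot_cyan between -0.004 and 0.01 m and angle between each of new_cyan, new_magenta, new_yellow, black_tank's own z axis and vertical below 0.12 rad and horizontal distance between new_magenta and slot_magenta below 0.005 m and z of new_magenta in the frame of slot_magenta between -0.004 and 0.01 m and horizontal distance between new_yellow and slot_yellow below 0.005 m and z of new_yellow in the frame of slot_yellow between -0.004 and 0.01 m and horizontal distance between black_tank and slot_black below 0.005 m and z of black_tank in the frame of slot_black between -0.004 and 0.01 m), for 0.2 s.
At the end, for the whole second after the job is handed in: Latch shut (under 0.05 rad); the three new tanks and the black one in their own slots, within 5 mm sideways and at most 3 mm above fully home; each old tank there was stands upright (0.2 rad) and at rest on the floor of its own colour's bin, within 18 mm of its middle (value of joint latch below 0.05 rad and horizontal distance between new_cyan and slot_cyan below 0.005 m and z of new_cyan in the frame of slot_cyan between -0.004 and 0.003 m and angle between each of new_cyan, new_magenta, new_yellow, black_tank's own z axis and vertical below 0.12 rad and horizontal distance between new_magenta and slot_magenta below 0.005 m and z of new_magenta in the frame of slot_magenta between -0.004 and 0.003 m and horizontal distance between new_yellow and slot_yellow below 0.005 m and z of new_yellow in the frame of slot_yellow between -0.004 and 0.003 m and horizontal distance between black_tank and slot_black below 0.005 m and z of black_tank in the frame of slot_black between -0.004 and 0.003 m and horizontal distance between old_cyan and bin_cyan_floor below 0.018 m and z of old_cyan in the frame of bin_cyan_floor below 0.006 m and angle between each of old_cyan, old_magenta, old_yellow's own z axis and vertical below 0.2 rad and linear speed of each of old_cyan, old_magenta, old_yellow below 0.02 m/s and horizontal distance between old_magenta and bin_magenta_floor below 0.018 m and z of old_magenta in the frame of bin_magenta_floor below 0.006 m and horizontal distance between old_yellow and bin_yellow_floor below 0.018 m and z of old_yellow in the frame of bin_yellow_floor below 0.006 m); the robot touches nothing.
It fails at once if the goods for sale are moved more than 25 mm (distance of any of jar, tumbler, mill, glasses_case, egg_cup, book from where it was at the start of the episode above 0.025 m).
It fails at once if the black tank is lifted out of its slot (over 25 mm up) (z of black_tank in the frame of slot_black above 0.025 m).
Of old_cyan, old_magenta, old_yellow only 1 to 3 are there at a start; the rules pass over those that are not, and their reading is None.
At some moment in a run one of new_cyan, new_magenta, new_yellow may be knocked a few centimetres aside while the robot is not near it.
It also fails if it takes over 208 s, if anything falls off the work surface, if the arm or the gripper's body presses on something with over 40 N, if the wrist force passes 120 N, or if a joint passes its speed limit or range.

## Working session

There is one attempt and no reset: what is moved stays moved. The work goes in short steps, Python scripts to look and compute and a tool call to move; the robot and the scene stay as the last step left them, time stands still between calls to the robot, and variables do not carry over. Pictures are saved under pics/ and viewed, about 12 in all and at most 16, crops included, and the job is handed in when it is done.

Besides the shell and the picture viewer there is one more tool, called after ">>>" as name(argument=value, ...) on one line, values as JSON. jog_arm: Moves the arm, as the interface text tells. Its arguments: {"type":"object","properties":{"moves":{"type":"array","items":{"type":"number"}},"grip_force":{"type":"number"}},"required":["moves"]}

```bash
mkdir -p pics; cat > h.py <<'E'
import numpy as np, cv2
from station import get_obs, grab_frame
def snap(cam,fn):
    f=grab_frame(cam); cv2.imwrite(f'pics/{fn}.png',f['img'][:,:,::-1])
    np.savez(f'pics/{fn}.npz',**{k:np.array(v) for k,v in f.items()}); return f
def load(fn): return dict(np.load(f'pics/{fn}.npz'))
def K(f): return np.array([[f['fx'],0,f['cx']],[0,f['fy'],f['cy']],[0,0,1.]])
def ray(f,u,v):
    p=cv2.undistortPoints(np.array([[[u,v]]],float),K(f),np.array(f['dist_coeffs'],float))[0,0]
    E=np.array(f['extrinsics']); return E[:3,3],E[:3,:3]@np.array([p[0],p[1],1])
def onz(f,u,v,z):
    o,d=ray(f,u,v); return o+d*(z-o[2])/d[2]
def proj(f,P):
    E=np.linalg.inv(np.array(f['extrinsics'])); r,_=cv2.Rodrigues(E[:3,:3])
    return cv2.projectPoints(np.array(P,float).reshape(-1,3),r,E[:3,3],K(f),np.array(f['dist_coeffs'],float))[0][:,0]
E
python3 - <<'E'
from h import *
a=snap('scene','s0');b=snap('side','d0')
for n,f in(('s0',a),('d0',b)):
    print(np.round(f['extrinsics'],3).tolist(),f['fx'])
    cv2.imwrite(f'pics/{n}v.png',cv2.resize(f['img'][:,:,::-1],(800,600),interpolation=cv2.INTER_CUBIC))
print(get_obs())
E
```

```text
[[-0.542, 0.539, -0.645, 1.342], [0.84, 0.36, -0.406, 0.414], [0.014, -0.761, -0.648, 0.937], [0.0, 0.0, 0.0, 1.0]] 445.38782626559686
[[-0.972, -0.11, 0.208, 0.264], [-0.235, 0.525, -0.818, 0.912], [-0.019, -0.844, -0.536, 0.769], [0.0, 0.0, 0.0, 1.0]] 450.7886403316228
{'time_s': 0.1, 'joints': array([-7.96470625e+01,  2.05930166e+01,  8.65921475e+01, -2.05762665e-03,
        7.29094344e+01, -6.59621771e+00]), 'qvel': array([ 0.05562382, -0.00282067, -0.17423497,  0.01587631,  0.01958408,
        0.0620956 ]), 'tau': array([-2.46934660e-04, -5.16359246e+01, -2.71408099e+01,  6.77263294e-02,
        2.76507565e-02, -3.49216020e-05]), 'tcp_pos': array([ 0.17476584, -0.57332904,  0.22190613]), 'tcp_rot': array([-1.79991086e+02,  9.41981068e-02, -7.30502312e+01]), 'contact_force': array([ 0.23236955, -0.63633011, -0.10911812]), 'moment': array([-0.00877397, -0.04305273,  0.0319029 ]), 'grip_width': 0.9991149958015627}
```

View pics/s0v.png

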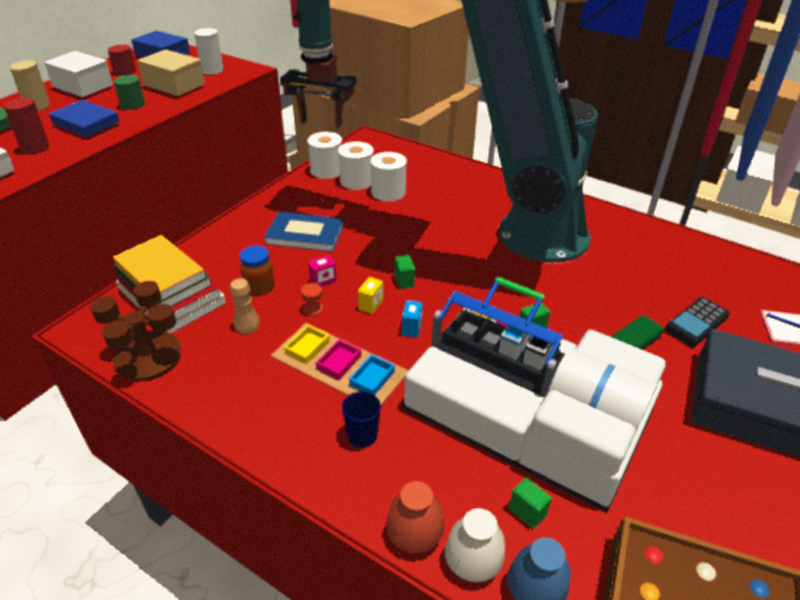

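View pics/d0v.png

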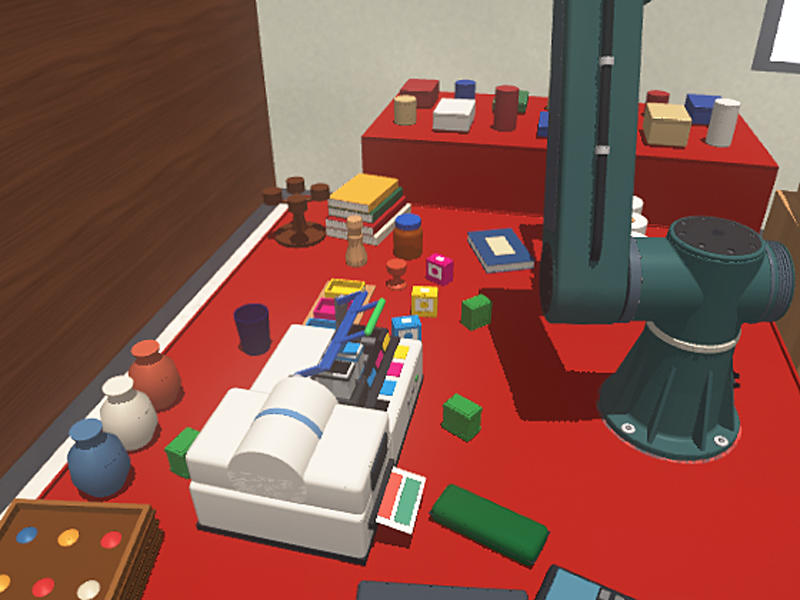

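Scene view (800x600) shows these candidates:
- **New tanks:** magenta (322,270), yellow (370,294), cyan (412,318).
- **Green look-alikes to leave alone:** (404,270), (535,318), (530,502).
- **Old tank in the bay:** apparently cyan only (512,342), next to the black one (537,347).
- **Bins:** yellow (306,344), magenta (338,359), cyan (371,375).

The latch is partly up. I'll check this in a close crop.

```bash
python3 - <<'E'
from h import *
a=cv2.imread('pics/s0.png')[165:305,185:475]; cv2.imwrite('pics/c1.png',cv2.resize(a[:, :200],(800,560),interpolation=cv2.INTER_CUBIC))
a=cv2.imread('pics/s0.png')[185:325,280:480]; cv2.imwrite('pics/c2.png',cv2.resize(a,(800,560),interpolation=cv2.INTER_CUBIC))
a=cv2.imread('pics/d0.png')[165:315,150:350]; cv2.imwrite('pics/c3.png',cv2.resize(a,(800,600),interpolation=cv2.INTER_CUBIC))
E
```

```text
(no output)
```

View pics/c1.png

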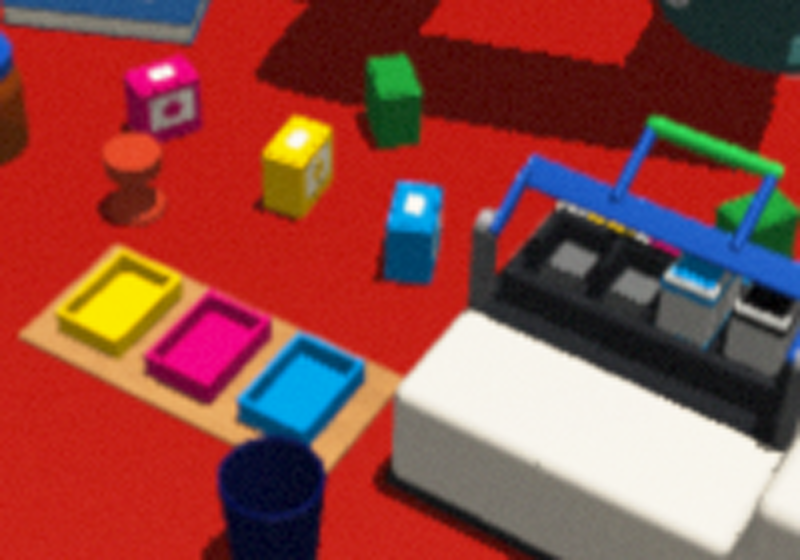

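View pics/c2.png

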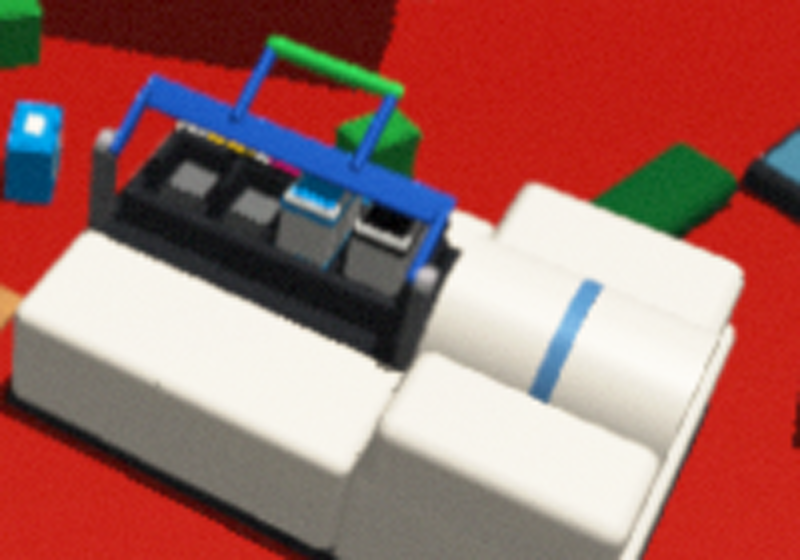

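View pics/c3.png

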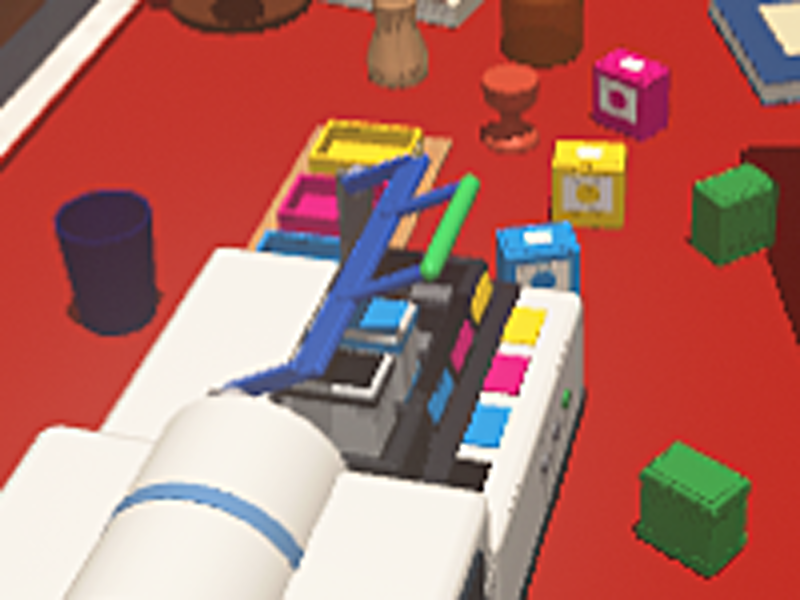

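Confirmed: only old_cyan and black are in the bay. The slot order from -y to +y is yellow, magenta, cyan, black. Old magenta and old yellow are absent, and the look-alikes are all plain green. Next I'll fit the poses.

```bash
cat > p.py <<'E'
from h import *
from scipy.optimize import least_squares
s=load('s0');d=load('d0')
q=lambda ox,oy:(lambda p:np.array([(p[0]+.5)/4-.5+ox,(p[1]+.5)/4-.5+oy]))
c1=q(185,165);c2=q(280,185);c3=q(150,165)
def model(p):
    X,Y,a,th=p; R=np.array([[np.cos(a),-np.sin(a)],[np.sin(a),np.cos(a)]])
    W=lambda x,y,z:np.r_[np.array([X,Y])+R@np.array([x,y]),z]
    bx=.045-.105*np.cos(th)-.0*np.sin(th); bz=.163+.105*np.sin(th)
    return [W(bx,-.042,bz),W(bx,.042,bz),W(0,.024,.163),W(0,.072,.163)]
obsS=[c2(p) for p in((272,43),(400,91),(319,192),(388,224))]
obsD=[c3(p) for p in((472,182),(430,270),(382,315),(350,372))]
def res(p):
    P=model(p); return np.r_[(proj(s,P)-obsS).ravel(),(proj(d,P)-obsD).ravel()]
if __name__=='__main__':
    r=least_squares(res,[.55,.1,0,.8]);print(r.x,np.degrees(r.x[2]),np.round(r.fun,1));print(np.round(model(r.x),3))
    T={'m':((125,82),(183,57),(632,64),(160,73)),}
    for n,a,b in(('m',(160,73),(632,64)),('y',(298,138),(588,153)),('c',(415,205),(540,238))):
        print(n,np.round(onz(s,*c1(a),.056),3),np.round(onz(d,*c3(b),.056),3))
    for n,E1,E2 in(('m',[(125,82),(183,57)],[(620,48),(668,70)]),('y',[(296,115),(332,127),(303,160),(263,150)],[(556,140),(627,141),(626,170),(553,170)]),('c',[(400,182),(440,186),(438,220),(388,217)],[(498,230),(570,222),(580,250),(505,258)])):
        print(n,np.round([onz(s,*c1(e),.056)[:2] for e in E1],3).tolist(),np.round([onz(d,*c3(e),.056)[:2] for e in E2],3).tolist())
    for n,E in(('by',[(120,245),(182,282),(118,338),(57,302)]),('bm',[(208,290),(270,322),(207,385),(147,352)]),('bc',[(303,333),(363,365),(298,432),(240,395)])):
        P=np.array([onz(s,*c1(e),.024)[:2] for e in E]);print(n,np.round(P,3).tolist(),P.mean(0).round(4))
E
python3 p.py
```

```text
[ 0.53227032  0.12370649 -0.01122354  0.51711332] -0.643061247924149 [ 1.  -0.2 -1.3 -0.4  1.9 -3.   1.9 -3.6  0.6  0.   1.1 -0.9 -3.8 -0.5
 -2.6 -1.6]
[[0.486 0.082 0.215]
 [0.486 0.166 0.215]
 [0.533 0.148 0.163]
 [0.533 0.196 0.163]]
m [ 0.465 -0.356  0.056] [ 0.467 -0.353  0.056]
y [ 0.471 -0.215  0.056] [ 0.476 -0.212  0.056]
c [ 0.487 -0.097  0.056] [ 0.487 -0.096  0.056]
m [[0.49, -0.372], [0.437, -0.353]] [[0.481, -0.378], [0.437, -0.349]]
y [[0.448, -0.232], [0.445, -0.2], [0.49, -0.196], [0.498, -0.229]] [[0.503, -0.225], [0.45, -0.235], [0.444, -0.195], [0.496, -0.184]]
c [[0.471, -0.12], [0.458, -0.093], [0.492, -0.074], [0.509, -0.106]] [[0.518, -0.099], [0.471, -0.119], [0.457, -0.087], [0.505, -0.067]]
by [[0.618, -0.276], [0.623, -0.213], [0.694, -0.215], [0.69, -0.275]] [ 0.6564 -0.2448]
bm [[0.62, -0.192], [0.621, -0.135], [0.695, -0.135], [0.693, -0.19]] [ 0.6573 -0.1628]
bc [[0.617, -0.109], [0.619, -0.056], [0.695, -0.058], [0.69, -0.111]] [ 0.6555 -0.0834]
```

>>> jog_arm(moves=[225, 200, 138, 0, 0, -17, 255, 225, 200, 138, 0, 0, -17, 255, 225, 200, 138, 0, 0, -17, 255, 225, 200, 138, 0, 0, -17, 255, 225, 200, 138, 0, 0, -17, 255, 225, 200, 138, 0, 0, -17, 255, 225, 200, 138, 0, 0, -17, 255, 225, 200, 138, 0, 0, -17, 255, 270, 697, 138, 0, 0, -17, 255, 270, 697, 138, 0, 0, -17, 255, 270, 697, 138, 0, 0, -17, 255, 270, 697, 138, 0, 0, -17, 255, 270, 697, 138, 0, 0, -17, 255, 270, 697, 138, 0, 0, -17, 255, 270, 697, 138, 0, 0, -17, 255, 270, 697, 138, 0, 0, -17, 255, 270, 697, 138, 0, 0, -17, 255, 270, 697, 138, 0, 0, -17, 255, 270, 697, 138, 0, 0, -17, 255, 270, 697, 138, 0, 0, -17, 255])

```text
time_s: 1.77
tcp_pos: [0.4441, 0.1258, 0.3598]
tcp_rot: [-180.0, 0.1, -90.0]
contact_force: [0.8, -0.5, -0.7]
grip_width: -0.0
```

>>> jog_arm(moves=[0, 0, -60, 0, 0, 0, 255, 0, 0, -100, 0, 0, 0, 255, 0, 0, -140, 0, 0, 0, 255, 0, 0, -165, 0, 0, 0, 255, 0, 0, -165, 0, 0, 0, 255, 13, 0, -165, 0, 0, 0, 255, 26, 0, -165, 0, 0, 0, 255, 35, 0, -153, 0, 0, 0, 255, 44, 0, -142, 0, 0, 0, 255, 56, 0, -133, 0, 0, 0, 255, 69, 0, -124, 0, 0, 0, 255, 84, 0, -118, 0, 0, 0, 255, 99, 0, -113, 0, 0, 0, 255])

```text
time_s: 2.85
tcp_pos: [0.5443, 0.1258, 0.2513]
tcp_rot: [-179.9, 0.1, -90.1]
contact_force: [-4.6, 0.4, -2.2]
grip_width: 0.002
```

>>> jog_arm(moves=[15, 0, -1, 0, 0, 0, 255, 30, 0, -4, 0, 0, 0, 255, 45, 0, -8, 0, 0, 0, 255, 61, 0, -13, 0, 0, 0, 255, 74, 0, -21, 0, 0, 0, 255, 87, 0, -30, 0, 0, 0, 255, 94, 0, -38, 0, 0, 0, 255, 101, 0, -45, 0, 0, 0, 255, 107, 0, -52, 0, 0, 0, 255])

```text
time_s: 3.6
tcp_pos: [0.6524, 0.1256, 0.1999]
tcp_rot: [-179.8, 0.1, -90.1]
contact_force: [-5.5, -0.7, 1.9]
grip_width: 0.006
```

```bash
python3 - <<'E'
from h import *
f=snap('scene','s1'); a=f['img'][140:325,230:480,::-1]; cv2.imwrite('pics/s1v.png',cv2.resize(a,(800,592),interpolation=cv2.INTER_CUBIC)); print(get_obs()['contact_force'])
E
```

```text
[-0.26302195  0.16489893 -0.98622349]
```

View pics/s1v.png

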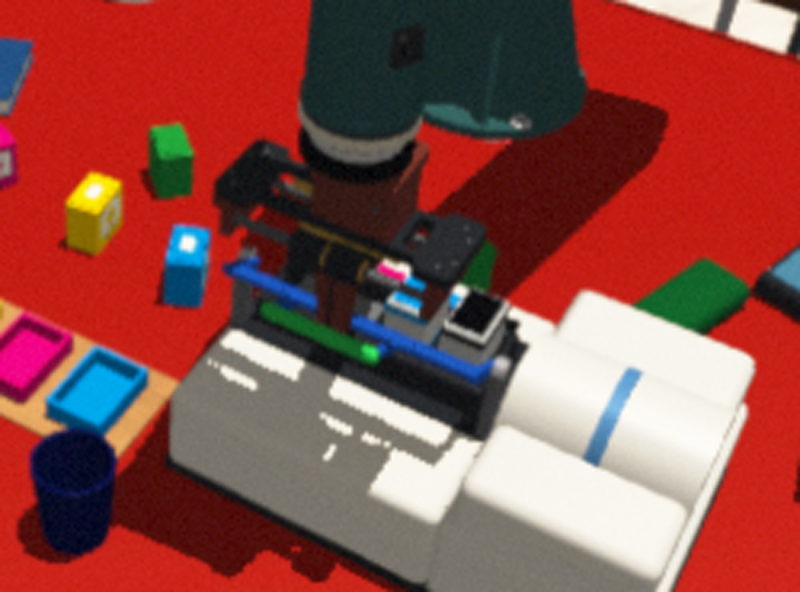

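The latch lies far back: bar at (318,330) in the crop, finger still against it, tanks undisturbed. I'll press it on to its stop, rise, and turn for a wrist view.

>>> jog_arm(moves=[3, 0, -4, 0, 0, 0, 255, 6, 0, -8, 0, 0, 0, 255, 8, 0, -10, 0, 0, 0, 255, 8, 0, -10, 0, 0, 0, 255])

```text
time_s: 3.98
tcp_pos: [0.6528, 0.1258, 0.1881]
tcp_rot: [179.3, 0.1, -90.0]
contact_force: [-23.0, -0.3, 15.8]
grip_width: 0.001
```

>>> jog_arm(moves=[-8, 0, 40, 0, 0, 0, 255, -8, 0, 80, 0, 0, 0, 255, -8, 0, 120, 0, 0, 0, 255, -8, 0, 160, 0, 0, 0, 255, -40, 0, 180, 0, 0, 20, 100, -80, 0, 190, 0, 0, 40, 80, -110, 0, 190, 0, 0, 60, 80, -130, 0, 190, 0, 0, 75, 80, -150, 0, 190, 0, 0, 90, 80, -150, 0, 190, 0, 0, 90, 80, -150, 0, 190, 0, 0, 90, 80, -150, 0, 190, 0, 0, 90, 80, -150, 0, 190, 0, 0, 90, 80, -150, 0, 190, 0, 0, 90, 80, -150, 0, 190, 0, 0, 90, 80, -150, 0, 190, 0, 0, 90, 80, -150, 0, 190, 0, 0, 90, 80, -150, 0, 190, 0, 0, 90, 80, -150, 0, 190, 0, 0, 90, 80])

```text
time_s: 5.57
tcp_pos: [0.5035, 0.1258, 0.3785]
tcp_rot: [179.3, -0.0, -0.2]
contact_force: [-0.8, 0.2, -1.2]
grip_width: 0.685
```

```bash
python3 - <<'E'
from h import *
f=snap('wrist','w1'); cv2.imwrite('pics/w1v.png',cv2.resize(f['img'][:,:,::-1],(800,600),interpolation=cv2.INTER_CUBIC)); print(np.round(f['extrinsics'],3).tolist(),get_obs()['contact_force'])
E
```

```text
[[1.0, -0.002, 0.001, 0.504], [-0.001, -0.956, -0.295, 0.205], [0.001, 0.295, -0.956, 0.54], [0.0, 0.0, 0.0, 1.0]] [0.47061913 0.04851947 0.40542321]
```

View pics/w1v.png

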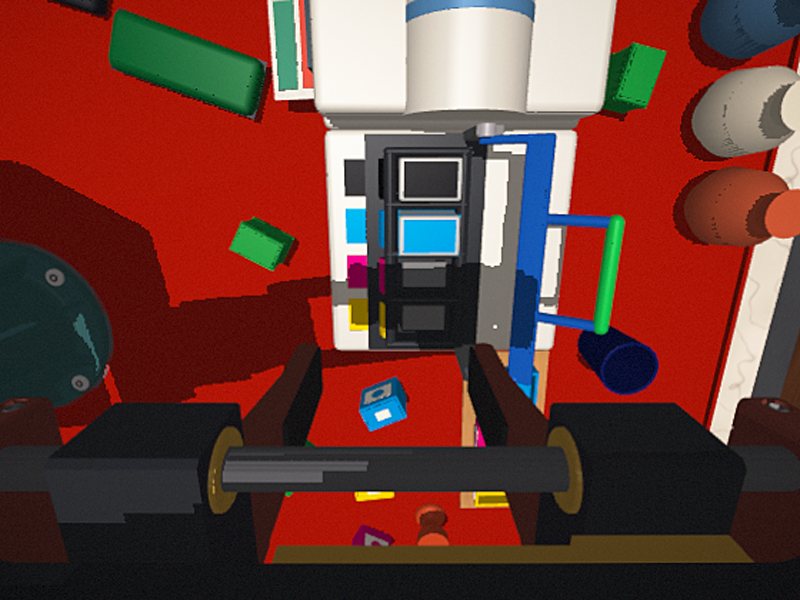

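```bash
python3 - <<'E'
from h import *
f=load('w1'); g=lambda p,z:onz(f,(p[0]+.5)*.7-.5,(p[1]+.5)*.7-.5,z)
for n,E in(('cy',[(397,213),(461,213),(461,258),(400,258)]),('bk',[(399,157),(462,157),(461,203),(398,203)])):
    P=np.array([g(e,.163)[:2] for e in E]);print(n,P.round(4).tolist(),P.mean(0).round(4))
for p in((423,318),(422,273)): print('seat',g(p,.107).round(4))
print('housing edge',g((315,113),.18),g((605,110),.18)); print('bar',g((617,218),.217),g((601,330),.217))
print('hinge',g((478,130),.161),g((462,375),.161))
h=(f['img'].astype(np.uint8)); c=h[95:155,260:345][:,:,::-1]; cv2.imwrite('pics/w1c.png',cv2.resize(c,None,fx=9,fy=9,interpolation=cv2.INTER_CUBIC))
E
```

```text
cy [[0.5061, 0.1663], [0.5615, 0.1663], [0.5632, 0.1267], [0.5088, 0.1268]] [0.5349 0.1465]
bk [[0.5078, 0.2123], [0.5603, 0.2123], [0.5611, 0.1747], [0.507, 0.1748]] [0.534  0.1935]
seat [0.5343 0.05   0.107 ]
seat [0.5324 0.0994 0.107 ]
housing edge [0.44255765 0.24445631 0.18      ] [0.66688856 0.24647993 0.18      ]
bar [0.66957863 0.16800278 0.217     ] [0.670122   0.07878085 0.217     ]
hinge [0.5728342  0.23345355 0.161     ] [0.56962669 0.01021042 0.161     ]
```

View pics/w1c.png

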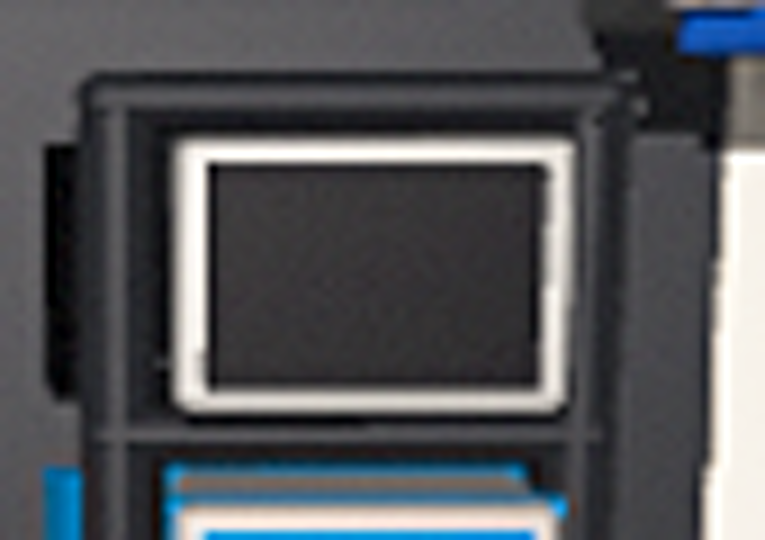

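Close crop: the black lid is square in its slot, centre about raw pixel (301,125). Both lids give x≈0.534 and a yaw near 0. Now I'll grasp old_cyan with the jaws along x.

>>> jog_arm(moves=[31, 21, -40, 0.7, 0, 0, 50, 31, 21, -80, 0.7, 0, 0, 50, 31, 21, -120, 0.7, 0, 0, 50, 31, 21, -150, 0.7, 0, 0, 50, 31, 21, -170, 0.7, 0, 0, 50, 31, 21, -190, 0.7, 0, 0, 50, 31, 21, -205, 0.7, 0, 0, 50, 31, 21, -220, 0.7, 0, 0, 50, 31, 21, -232, 0.7, 0, 0, 50, 31, 21, -244, 0.7, 0, 0, 50, 31, 21, -244, 0.7, 0, 0, 50], grip_force=10)

```text
time_s: 6.53
tcp_pos: [0.5332, 0.1466, 0.1323]
tcp_rot: [179.9, 0.2, -0.3]
contact_force: [-0.8, -0.2, -1.0]
grip_width: 0.805
```

>>> jog_arm(moves=[0, 0, 0, 0, 0, 0, 160, 0, 0, 0, 0, 0, 0, 160, 0, 0, 0, 0, 0, 0, 160, 0, 0, 0, 0, 0, 0, 160, 0, 0, 0, 0, 0, 0, 160, 0, 0, 0, 0, 0, 0, 160])

```text
time_s: 7.03
tcp_pos: [0.5337, 0.1467, 0.1329]
tcp_rot: [179.9, 0.1, -0.3]
contact_force: [-0.5, 0.5, 0.1]
grip_width: 0.613
```

>>> jog_arm(moves=[0, 0, 15, 0, 0, 0, 160, 0, 0, 30, 0, 0, 0, 160, 0, 0, 50, 0, 0, 0, 160, 0, 0, 80, 0, 0, 0, 160, 0, 0, 110, 0, 0, 0, 160, 0, 0, 150, 0, 0, 0, 160, 0, 0, 150, 0, 0, 0, 160])

```text
time_s: 7.62
tcp_pos: [0.5378, 0.1473, 0.2907]
tcp_rot: [-179.9, -0.6, -0.3]
contact_force: [0.7, 0.6, 0.4]
grip_width: 0.613
```

```bash
python3 - <<'E'
from h import *
f=load('s0'); g=lambda p,z:onz(f,p[0]*.7,p[1]*.7,z).round(3)
print('tumbler',g((361,404),.085),'mill',g((238,285),.122),'jar',g((256,255),.095),'egg',g((312,290),.058),'book',g((304,231),.022))
d=load('d0'); g=lambda p,z:onz(d,p[0]*.7,p[1]*.7,z).round(3)
print('tumbler',g((253,316),.085),'mill',g((355,220),.122),'jar',g((408,220),.095),'egg',g((397,265),.058))
w=snap('wrist','w2'); cv2.imwrite('pics/w2v.png',w['img'][:,:,::-1])
E
```

```text
tumbler [ 0.774 -0.021  0.085] mill [ 0.686 -0.388  0.122] jar [ 0.565 -0.455  0.095] egg [ 0.558 -0.306  0.058] book [ 0.356 -0.499  0.022]
tumbler [ 0.767 -0.007  0.085] mill [ 0.669 -0.374  0.122] jar [ 0.561 -0.453  0.095] egg [ 0.553 -0.299  0.058]
```

View pics/w2v.png

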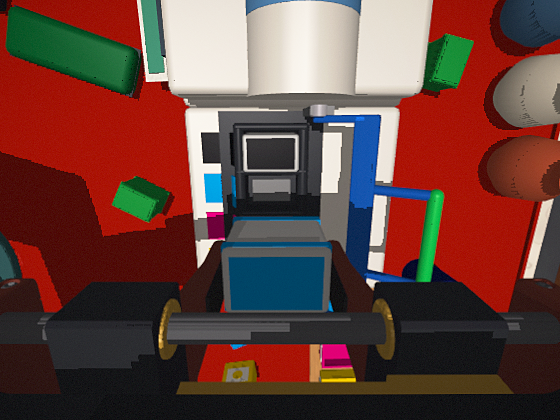

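>>> jog_arm(moves=[20, -38, 0, 0, 0, 0, 160, 40, -76, 0, 0, 0, 0, 160, 60, -114, 0, 0, 0, 0, 160, 80, -152, 0, 0, 0, 0, 160, 100, -190, 0, 0, 0, 0, 160, 118, -231, 0, 0, 0, 0, 160, 118, -231, -40, 0, 0.6, 0, 160, 118, -231, -80, 0, 0.6, 0, 160, 118, -231, -120, 0, 0.6, 0, 160, 118, -231, -150, 0, 0.6, 0, 160, 118, -231, -180, 0, 0.6, 0, 160, 118, -231, -205, 0, 0.6, 0, 160, 118, -231, -215, 0, 0.6, 0, 160, 118, -231, -215, 0, 0.6, 0, 160])

```text
time_s: 8.83
tcp_pos: [0.6516, -0.0832, 0.0689]
tcp_rot: [-179.9, 0.6, -0.3]
contact_force: [-1.0, 0.6, 0.3]
grip_width: 0.611
```

```bash
python3 - <<'E'
from h import *
w=snap('scene','s3'); cv2.imwrite('pics/s3v.png',cv2.resize(w['img'][190:310,180:340,::-1],(800,600),interpolation=cv2.INTER_CUBIC))
E
```

```text
(no output)
```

View pics/s3v.png

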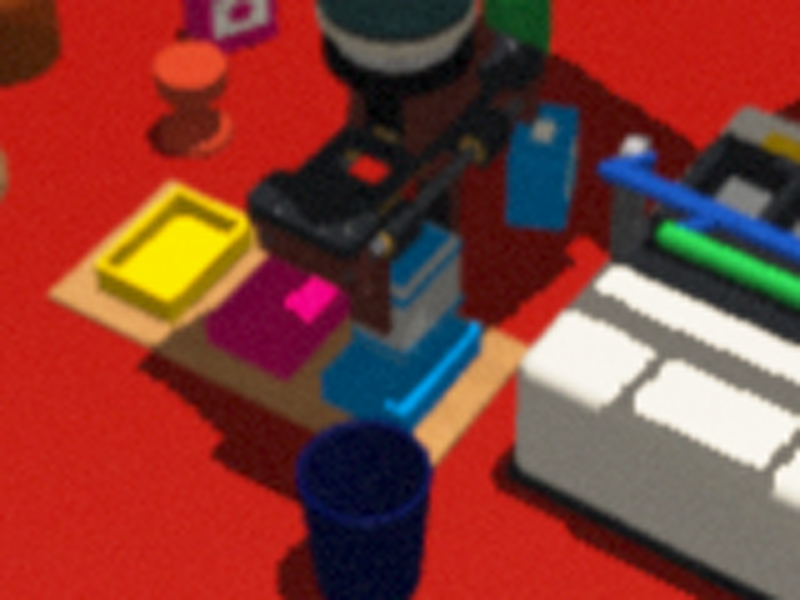

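The tank hangs above the cyan bin (base near (410,345)). I'll lower it and release.

>>> jog_arm(moves=[4, 0, -10, 0, 0, 0, 160, 4, 0, -20, 0, 0, 0, 160, 4, 0, -28, 0, 0, 0, 160, 4, 0, -34, 0, 0, 0, 160, 4, 0, -35, 0, 0, 0, 160, 4, 0, -35, 0, 0, 0, 160])

```text
time_s: 9.38
tcp_pos: [0.6569, -0.0835, 0.0357]
tcp_rot: [-179.9, 0.4, -0.3]
contact_force: [0.0, 0.2, -0.2]
grip_width: 0.612
```

>>> jog_arm(moves=[0, 0, -1, 0, 0, 0, 50, 0, 0, -1, 0, 0, 0, 50, 0, 0, -1, 0, 0, 0, 50, 0, 0, 10, 0, 0, 0, 50, 0, 0, 40, 0, 0, 0, 50, 0, 0, 80, 0, 0, 0, 50, 0, 0, 120, 0, 0, 0, 50, 0, 0, 160, 0, 0, 0, 50, -20, -20, 200, 0, 0, 0, 50, -40, -40, 230, 0, 0, 0, 50, -60, -60, 260, 0, 0, 0, 50, -80, -80, 290, 0, 0, 0, 50, -110, -110, 320, 0, 0, 0, 30, -140, -140, 344, 0, 0, 0, 30, -187, -196, 344, 0, 0, 0, 30, -187, -196, 344, 0, 0, 0, 30, -187, -196, 344, 0, 0, 0, 30, -187, -196, 344, 0, 0, 0, 30])

```text
time_s: 10.88
tcp_pos: [0.4682, -0.2815, 0.3815]
tcp_rot: [180.0, 0.3, -0.5]
contact_force: [1.0, 0.3, -0.9]
grip_width: 0.881
```

```bash
python3 - <<'E'
from h import *
w=snap('wrist','w4'); cv2.imwrite('pics/w4v.png',cv2.resize(w['img'][:,:,::-1],(800,600),interpolation=cv2.INTER_CUBIC))
print(get_obs()['tcp_pos'],w['extrinsics'][:3,3] if hasattr(w['extrinsics'],'shape') else '')
E
```

```text
[ 0.46938369 -0.27998851  0.38081756] [ 0.46996232 -0.20460803  0.54407985]
```

View pics/w4v.png

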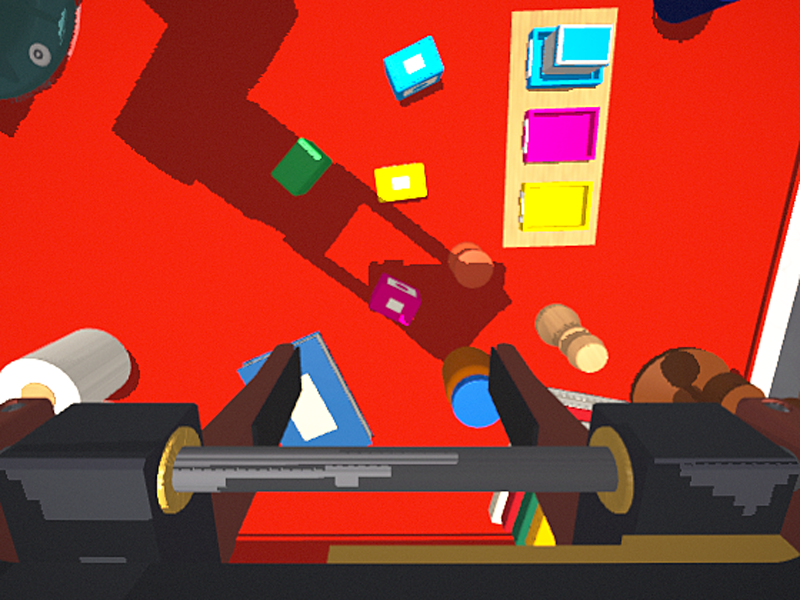

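The wrist view shows new cyan at (414,68), new yellow (400,183), and new magenta (396,300). Old cyan stands upright in the cyan bin (584,45). I'll fit box silhouettes in code.

```bash
cat > fit.py <<'E'
from h import *
from scipy.optimize import minimize
HUE={'c':(85,110),'y':(22,36),'m':(145,172)}
def fit(f,c,x0,z0=0.,rng=60,big=4):
    hsv=cv2.cvtColor(f['img'],cv2.COLOR_RGB2HSV); lo,hi=HUE[c]
    m=((hsv[...,0]>=lo)&(hsv[...,0]<=hi)&(hsv[...,1]>120)&(hsv[...,2]>40)).astype(np.uint8)
    u,v=proj(f,[x0[0],x0[1],z0+.03])[0]; w=np.zeros_like(m); cv2.circle(w,(int(u),int(v)),rng,1,-1); m*=w
    n,l,st,ce=cv2.connectedComponentsWithStats(m,connectivity=8)
    k=[i for i in range(1,n) if st[i,4]>15]
    pts=np.argwhere(np.isin(l,k))[:,::-1].astype(np.float32)
    hull=cv2.convexHull(np.vstack([pts+np.array([a,b],np.float32) for a in(-.5,.5) for b in(-.5,.5)]))
    X=np.array([[sx*.027,sy*.018,z] for sx in(-1,1) for sy in(-1,1) for z in(0,.056)])
    def cost(p):
        a=p[2];R=np.array([[np.cos(a),-np.sin(a),0],[np.sin(a),np.cos(a),0],[0,0,1]])
        q=cv2.convexHull(proj(f,X@R.T+[p[0],p[1],z0]).astype(np.float32))
        i=cv2.intersectConvexConvex(hull,q)[0]
        return 1-i/(cv2.contourArea(hull)+cv2.contourArea(q)-i)
    b=min((minimize(cost,[x0[0],x0[1],a],method='Nelder-Mead',options=dict(initial_simplex=[[x0[0],x0[1],a],[x0[0]+.01,x0[1],a],[x0[0],x0[1]+.01,a],[x0[0],x0[1],a+.3]],xatol=1e-5,fatol=1e-5)) for a in(-1.2,-.6,0,.6,1.2)),key=lambda r:r.fun)
    a=(np.degrees(b.x[2])+90)%180-90
    print(c,b.x[:2].round(4),'yaw',a.round(1),'1-IoU',round(b.fun,3),len(pts)); return b.x
if __name__=='__main__':
    f=load('w4')
    for c,x in(('c',(.487,-.097)),('y',(.473,-.213)),('m',(.466,-.355))): fit(f,c,x,rng=35)
E
python3 fit.py
```

```text
c [ 0.4877 -0.0984] yaw 24.3 1-IoU 0.026 971
y [ 0.4737 -0.2154] yaw 7.2 1-IoU 0.06 710
m [ 0.4661 -0.3555] yaw -26.5 1-IoU 0.051 727
```

>>> jog_arm(moves=[4, 65, -40, 0, 0, 7.7, 45, 4, 65, -80, 0, 0, 7.7, 45, 4, 65, -120, 0, 0, 7.7, 45, 4, 65, -160, 0, 0, 7.7, 45, 4, 65, -200, 0, 0, 7.7, 45, 4, 65, -240, 0, 0, 7.7, 45, 4, 65, -270, 0, 0, 7.7, 45, 4, 65, -300, 0, 0, 7.7, 45, 4, 65, -320, 0, 0, 7.7, 45, 4, 65, -340, 0, 0, 7.7, 45, 4, 65, -352, 0, 0, 7.7, 45, 4, 65, -355, 0, 0, 7.7, 45, 4, 65, -355, 0, 0, 7.7, 45])

```text
time_s: 12.02
tcp_pos: [0.4734, -0.2132, 0.0248]
tcp_rot: [-179.8, 0.4, 7.3]
contact_force: [0.3, -0.6, -0.4]
grip_width: 0.824
```

```bash
python3 - <<'E'
from fit import *
print(get_obs()['tcp_pos'],get_obs()['tcp_rot'])
for cam in('side','scene'):
    w=snap(cam,'y5'+cam); fit(w,'y',(.4737,-.2154),rng=35)
E
```

```text
[ 0.47341545 -0.21320647  0.02480725] [-179.84486479    0.42469239    7.31876822]
y [ 0.4752 -0.2151] yaw 6.8 1-IoU 0.074 246
y [ 0.4673 -0.2076] yaw 33.8 1-IoU 0.237 165
```

>>> jog_arm(moves=[0, -2, 1, 0, 0, 0, 45, 0, -2, 1, 0, 0, 0, 45, 0, -2, 1, 0, 0, 0, 160, 0, -2, 1, 0, 0, 0, 160, 0, -2, 1, 0, 0, 0, 160, 0, -2, 1, 0, 0, 0, 160, 0, -2, 1, 0, 0, 0, 160, 0, -2, 1, 0, 0, 0, 160, 0, -2, 1, 0, 0, 0, 160])

```text
time_s: 12.87
tcp_pos: [0.4744, -0.2165, 0.0276]
tcp_rot: [-180.0, 0.3, 7.3]
contact_force: [-1.0, 0.5, 6.1]
grip_width: 0.612
```

>>> jog_arm(moves=[0, 0, 20, 0, 0, 0, 160, 0, 0, 50, 0, 0, 0, 160, 0, 0, 90, 0, 0, 0, 160, 0, 0, 130, 0, 0, 0, 160, 0, 0, 170, 0, 0, 0, 160, 5, 20, 200, 0, 0, -1, 160, 12, 50, 210, 0, 0, -3, 160, 20, 85, 210, 0, 0, -5, 160, 28, 120, 210, 0, 0, -7.3, 160, 36, 155, 210, 0, 0, -7.3, 160, 44, 190, 210, 0, 0, -7.3, 160, 52, 225, 210, 0, 0, -7.3, 160, 57, 250, 210, 0, 0, -7.3, 160, 60, 267, 210, 0, 0, -7.3, 160, 60, 267, 190, 0, 0, -7.3, 160, 60, 267, 180, 0, 0, -7.3, 160, 60, 267, 180, 0, 0, -7.3, 160])

```text
time_s: 14.28
tcp_pos: [0.532, 0.0506, 0.2049]
tcp_rot: [-180.0, 0.6, 0.0]
contact_force: [-0.9, -1.0, 0.5]
grip_width: 0.616
```

```bash
python3 - <<'E'
from h import *
w=snap('wrist','w6'); print(get_obs()['tcp_pos'],get_obs()['tcp_rot'])
cv2.imwrite('pics/w6v.png',cv2.resize(w['img'][60:360,140:440,::-1],(600,600),interpolation=cv2.INTER_CUBIC))
E
```

```text
[0.53274585 0.05016239 0.20610999] [-1.79991562e+02  5.09952103e-01 -1.95781451e-02]
```

View pics/w6v.png

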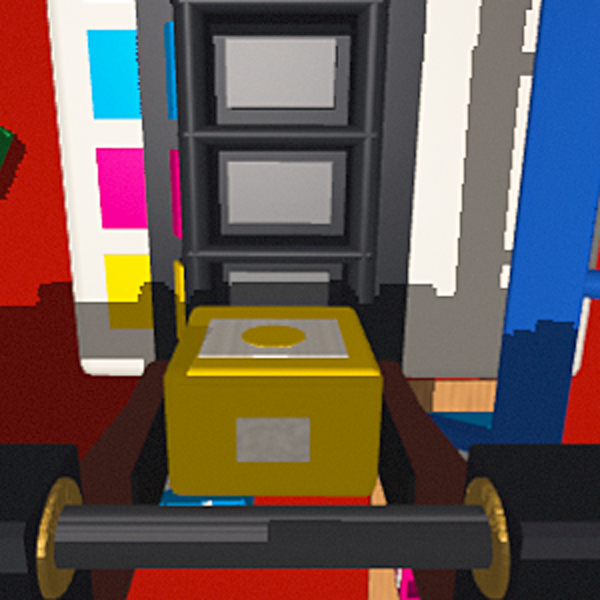

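```bash
python3 - <<'E'
from h import *
f=load('w6'); g=lambda u,v,z:onz(f,u/2-.25+140,v/2-.25+60,z)[:2].round(4)
print('dividers',[g(280,v,.123) for v in(4,133,254)])
print('slot rims x', g(192,254,.123),g(371,254,.123),g(187,133,.123),g(376,133,.123))
z=.2061-.0276
print('tank top back edge',g(175,377,z+.056),g(380,377,z+.056),'front top edge',g(168,493,z+.056),g(380,493,z+.056))
print('tank bottom back edge',g(192,306,z),g(357,306,z))
print('seats mag', g(220,160,.107),g(333,228,.107),'cyan',g(216,38,.107),g(337,108,.107))
E
```

```text
dividers [array([0.534 , 0.1693]), array([0.5342, 0.1232]), array([0.5345, 0.0748])]
slot rims x [0.498  0.0747] [0.5721 0.075 ] [0.4977 0.1231] [0.5718 0.1233]
tank top back edge [0.5091 0.0685] [0.5582 0.0689] front top edge [0.5059 0.0364] [0.5599 0.0369]
tank bottom back edge [0.5055 0.0692] [0.5597 0.0694]
seats mag [0.5089 0.1118] [0.5576 0.083 ] cyan [0.5084 0.1596] [0.5577 0.1329]
```

>>> jog_arm(moves=[1, 0.5, -15, 0, -0.5, 0, 160, 1, 0.5, -30, 0, -0.5, 0, 160, 1, 0.5, -42, 0, -0.5, 0, 160, 1, 0.5, -50, 0, -0.5, 0, 160, 1, 0.5, -56, 0, -0.5, 0, 160, 1, 0.5, -60, 0, -0.5, 0, 160, 1, 0.5, -64, 0, -0.5, 0, 160, 1, 0.5, -68, 0, -0.5, 0, 160, 1, 0.5, -71, 0, -0.5, 0, 160, 1, 0.5, -71, 0, -0.5, 0, 160])

```text
time_s: 15.17
tcp_pos: [0.5337, 0.0506, 0.1348]
tcp_rot: [-180.0, 0.0, -0.0]
contact_force: [-0.3, 0.3, -0.6]
grip_width: 0.616
```

>>> jog_arm(moves=[0, 0, 0, 0, 0, 0, 45, 0, 0, 0, 0, 0, 0, 45, 0, 0, 0, 0, 0, 0, 45, 0, 0, 15, 0, 0, 0, 45, 0, 0, 45, 0, 0, 0, 45, 0, 0, 85, 0, 0, 0, 45, 0, 0, 125, 0, 0, 0, 45, 0, 0, 165, 0, 0, 0, 45, -10, -20, 200, 0, 0, 0, 45, -20, -50, 225, 0, 0, 0, 45, -30, -85, 245, 0, 0, 0, 45, -40, -120, 245, 0, 0, 0, 45, -50, -160, 245, 0, 0, 0, 45, -54, -200, 245, 0, 0, 0, 45, -54, -211, 245, 0, 0, 0, 45, -54, -211, 245, 0, 0, 0, 45, -54, -211, 245, 0, 0, 0, 45])

```text
time_s: 16.58
tcp_pos: [0.4796, -0.1602, 0.3798]
tcp_rot: [-179.9, 0.0, -0.1]
contact_force: [0.0, 0.4, 0.8]
grip_width: 0.824
```

```bash
python3 - <<'E'
from fit import *
w=snap('wrist','w7'); print(get_obs()['tcp_pos'],get_obs()['tcp_rot'])
fit(w,'c',(.487,-.097),rng=45);fit(w,'m',(.466,-.355),rng=45)
s=snap('side','d7'); fit(s,'y',(.534,.051),z0=.107,rng=30); fit(s,'m',(.466,-.355),rng=40)
E
```

```text
[ 0.47974342 -0.15938087  0.37974249] [-1.79925699e+02  2.56725170e-02 -2.82404094e-02]
c [ 0.4877 -0.0984] yaw 23.7 1-IoU 0.049 667
m [ 0.4665 -0.3565] yaw -27.3 1-IoU 0.023 706
y [0.5392 0.0418] yaw -16.6 1-IoU 0.46 563
m [ 0.4683 -0.3534] yaw -37.9 1-IoU 0.054 261
```

>>> jog_arm(moves=[8, 61, -40, 0, 0, 7, 45, 8, 61, -80, 0, 0, 14, 45, 8, 61, -120, 0, 0, 20, 45, 8, 61, -160, 0, 0, 24, 45, 8, 61, -200, 0, 0, 24, 45, 8, 61, -240, 0, 0, 24, 45, 8, 61, -270, 0, 0, 24, 45, 8, 61, -300, 0, 0, 24, 45, 8, 61, -320, 0, 0, 24, 45, 8, 61, -340, 0, 0, 24, 45, 8, 61, -352, 0, 0, 24, 45, 8, 61, -353, 0, 0, 24, 45, 8, 61, -353, 0, 0, 24, 45, 8, 61, -353, 0, 0, 24, 45])

```text
time_s: 17.85
tcp_pos: [0.4885, -0.0972, 0.0274]
tcp_rot: [-180.0, -0.0, 24.1]
contact_force: [-0.3, -0.1, 0.5]
grip_width: 0.826
```

```bash
python3 - <<'E'
from h import *
o=get_obs();print(o['tcp_pos'],o['tcp_rot'])
E
```

```text
[ 0.48847596 -0.09719924  0.0274123 ] [-1.79960756e+02 -1.23332264e-02  2.41107943e+01]
```

>>> jog_arm(moves=[0, -1, 0, 0, 0, 0, 45, 0, -1, 0, 0, 0, 0, 45, 0, -1, 0, 0, 0, 0, 160, 0, -1, 0, 0, 0, 0, 160, 0, -1, 0, 0, 0, 0, 160, 0, -1, 0, 0, 0, 0, 160, 0, -1, 0, 0, 0, 0, 160, 0, -1, 0, 0, 0, 0, 160])

```text
time_s: 18.52
tcp_pos: [0.4887, -0.0984, 0.0277]
tcp_rot: [-180.0, -0.0, 24.1]
contact_force: [-0.7, -0.7, 5.5]
grip_width: 0.615
```

>>> jog_arm(moves=[0, 0, 20, 0, 0, 0, 160, 0, 0, 50, 0, 0, 0, 160, 0, 0, 90, 0, 0, 0, 160, 0, 0, 130, 0, 0, 0, 160, 0, 0, 170, 0, 0, -4, 160, 5, 20, 200, 0, 0, -8, 160, 12, 50, 210, 0, 0, -12, 160, 20, 85, 210, 0, 0, -18, 160, 28, 120, 210, 0, 0, -24, 160, 36, 155, 210, 0, 0, -24, 160, 42, 190, 210, 0, 0, -24, 160, 46, 225, 210, 0, 0, -24, 160, 46, 245, 210, 0, 0, -24, 160, 46, 245, 200, 0, 0, -24, 160, 46, 245, 190, 0, 0, -24, 160, 46, 245, 180, 0, 0, -24, 160, 46, 245, 180, 0, 0, -24, 160, 46, 245, 180, 0, 0, -24, 160])

```text
time_s: 20.02
tcp_pos: [0.5336, 0.1452, 0.2065]
tcp_rot: [180.0, 0.1, 0.0]
contact_force: [0.4, -0.4, -0.6]
grip_width: 0.617
```

```bash
python3 - <<'E'
from h import *
w=snap('wrist','w8'); print(get_obs()['tcp_pos'],get_obs()['tcp_rot'])
cv2.imwrite('pics/w8v.png',cv2.resize(w['img'][60:360,140:440,::-1],(600,600),interpolation=cv2.INTER_CUBIC))
E
```

```text
[0.53430234 0.14540313 0.2072087 ] [1.79995669e+02 4.67596874e-02 1.38152363e-02]
```

View pics/w8v.png

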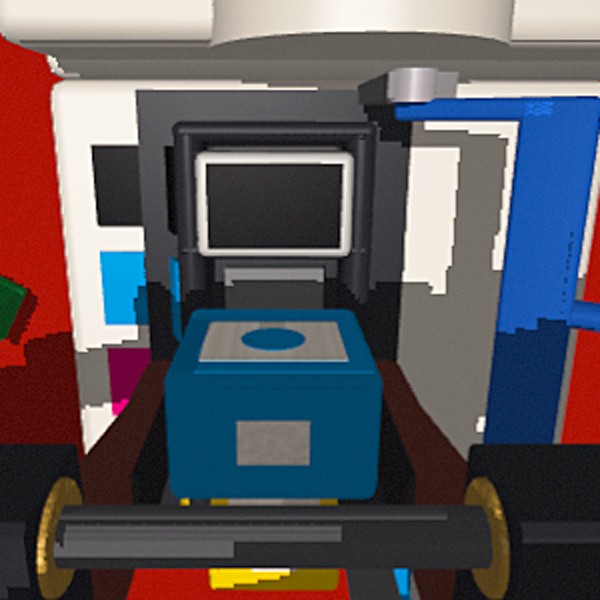

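The cyan tank is held square and centred: top face (167–382, 375–497), free slot ahead, black undisturbed at (275,205). Lower it.

>>> jog_arm(moves=[-0.5, 1.3, -15, 0, 0, 0, 160, -0.5, 1.3, -30, 0, 0, 0, 160, -0.5, 1.3, -42, 0, 0, 0, 160, -0.5, 1.3, -50, 0, 0, 0, 160, -0.5, 1.3, -56, 0, 0, 0, 160, -0.5, 1.3, -60, 0, 0, 0, 160, -0.5, 1.3, -64, 0, 0, 0, 160, -0.5, 1.3, -68, 0, 0, 0, 160, -0.5, 1.3, -72, 0, 0, 0, 160, -0.5, 1.3, -72, 0, 0, 0, 160])

```text
time_s: 20.9
tcp_pos: [0.5337, 0.1467, 0.1348]
tcp_rot: [180.0, 0.1, 0.0]
contact_force: [0.4, -0.3, 1.1]
grip_width: 0.614
```

>>> jog_arm(moves=[0, 0, 0, 0, 0, 0, 45, 0, 0, 0, 0, 0, 0, 45, 0, 0, 0, 0, 0, 0, 45, 0, 0, 15, 0, 0, 0, 45, 0, 0, 45, 0, 0, 0, 45, 0, 0, 85, 0, 0, 0, 45, 0, 0, 125, 0, 0, 0, 45, 0, 0, 165, 0, 0, 0, 45, -10, -20, 200, 0, 0, 0, 45, -20, -50, 225, 0, 0, 0, 45, -30, -90, 245, 0, 0, 0, 45, -35, -130, 245, 0, 0, 0, 45, -40, -170, 245, 0, 0, 0, 45, -44, -210, 245, 0, 0, 0, 45, -50, -250, 245, 0, 0, 0, 45, -54, -290, 245, 0, 0, 0, 45, -60, -330, 245, 0, 0, 0, 45, -64, -370, 245, 0, 0, 0, 45, -64, -417, 245, 0, 0, 0, 45, -64, -417, 245, 0, 0, 0, 45])

```text
time_s: 22.57
tcp_pos: [0.4692, -0.2765, 0.3796]
tcp_rot: [179.8, 0.1, -0.3]
contact_force: [-0.7, -0.4, -0.4]
grip_width: 0.824
```

```bash
python3 - <<'E'
from fit import *
w=snap('wrist','w9'); print(get_obs()['tcp_pos'],get_obs()['tcp_rot'])
fit(w,'m',(.466,-.355),rng=45)
E
```

```text
[ 0.46931027 -0.27442792  0.3794653 ] [ 1.79916942e+02  7.56026664e-02 -2.55788341e-01]
m [ 0.4661 -0.3555] yaw -26.6 1-IoU 0.054 742
```

>>> jog_arm(moves=[-3, -41, -20, 0, 0, -7, 45, -3, -81.4, -40, 0, 0, -14, 45, -3, -81.4, -80, 0, 0, -20, 45, -3, -81.4, -120, 0, 0, -26.6, 45, -3, -81.4, -160, 0, 0, -26.6, 45, -3, -81.4, -200, 0, 0, -26.6, 45, -3, -81.4, -240, 0, 0, -26.6, 45, -3, -81.4, -270, 0, 0, -26.6, 45, -3, -81.4, -300, 0, 0, -26.6, 45, -3, -81.4, -320, 0, 0, -26.6, 45, -3, -81.4, -340, 0, 0, -26.6, 45, -3, -81.4, -352, 0, 0, -26.6, 45, -3, -81.4, -352, 0, 0, -26.6, 45, -3, -81.4, -352, 0, 0, -26.6, 45, -3, -81.4, -352, 0, 0, -26.6, 45])

```text
time_s: 23.87
tcp_pos: [0.4673, -0.3561, 0.0287]
tcp_rot: [179.9, -0.0, -26.8]
contact_force: [0.3, 0.1, -1.2]
grip_width: 0.829
```

>>> jog_arm(moves=[0, 0, -1, 0, 0, 0, 45, 0, 0, -1, 0, 0, 0, 160, 0, 0, -1, 0, 0, 0, 160, 0, 0, -1, 0, 0, 0, 160, 0, 0, -1, 0, 0, 0, 160, 0, 0, -1, 0, 0, 0, 160, 0, 0, -1, 0, 0, 0, 160, 0, 0, -1, 0, 0, 0, 160])

```text
time_s: 24.53
tcp_pos: [0.4674, -0.3562, 0.0283]
tcp_rot: [179.9, -0.1, -26.8]
contact_force: [-0.9, 0.9, 5.5]
grip_width: 0.615
```

>>> jog_arm(moves=[0, 0, 20, 0, 0, 0, 160, 0, 0, 50, 0, 0, 0, 160, 0, 0, 90, 0, 0, 0, 160, 0, 0, 130, 0, 0, 0, 160, 0, 0, 170, 0, 0, 4, 160, 5, 30, 200, 0, 0, 8, 160, 12, 70, 210, 0, 0, 12, 160, 20, 110, 210, 0, 0, 18, 160, 28, 150, 210, 0, 0, 24, 160, 36, 190, 210, 0, 0, 26.8, 160, 42, 230, 210, 0, 0, 26.8, 160, 46, 270, 210, 0, 0, 26.8, 160, 50, 310, 210, 0, 0, 26.8, 160, 54, 350, 210, 0, 0, 26.8, 160, 60, 390, 210, 0, 0, 26.8, 160, 66, 425, 210, 0, 0, 26.8, 160, 66, 455, 210, 0, 0, 26.8, 160, 66, 455, 195, 0, 0, 26.8, 160, 66, 455, 180, 0, 0, 26.8, 160, 66, 455, 180, 0, 0, 26.8, 160])

```text
time_s: 26.2
tcp_pos: [0.5312, 0.0994, 0.2056]
tcp_rot: [179.9, 0.2, 0.1]
contact_force: [-0.7, 0.8, -1.1]
grip_width: 0.61
```

```bash
python3 - <<'E'
from h import *
w=snap('wrist','w10'); print(get_obs()['tcp_pos'],get_obs()['tcp_rot'])
cv2.imwrite('pics/w10v.png',cv2.resize(w['img'][60:360,140:440,::-1],(600,600),interpolation=cv2.INTER_CUBIC))
E
```

```text
[0.53180955 0.09897833 0.20686675] [1.79865276e+02 1.60756067e-01 1.72810237e-03]
```

View pics/w10v.png

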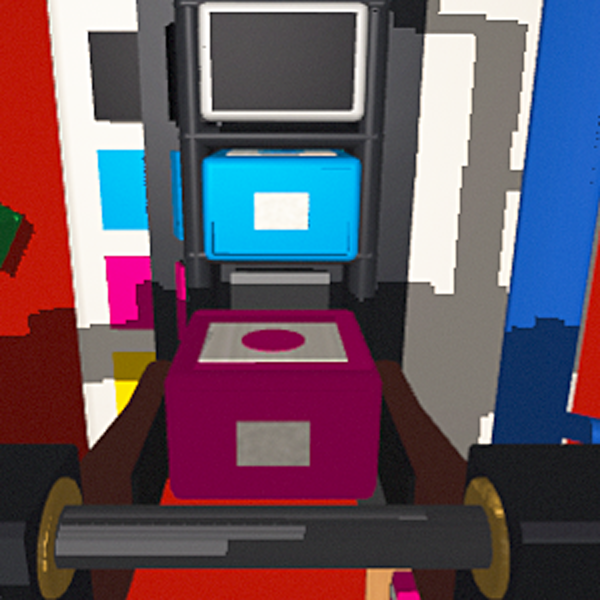

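Cyan is seated at (280,205) and level with black. Magenta is centred in hand. Lower it.

>>> jog_arm(moves=[1.9, -0.4, -15, 0, 0, 0, 160, 1.9, -0.4, -30, 0, 0, 0, 160, 1.9, -0.4, -42, 0, 0, 0, 160, 1.9, -0.4, -50, 0, 0, 0, 160, 1.9, -0.4, -56, 0, 0, 0, 160, 1.9, -0.4, -60, 0, 0, 0, 160, 1.9, -0.4, -64, 0, 0, 0, 160, 1.9, -0.4, -68, 0, 0, 0, 160, 1.9, -0.4, -71.5, 0, 0, 0, 160, 1.9, -0.4, -71.5, 0, 0, 0, 160])

```text
time_s: 27.08
tcp_pos: [0.5337, 0.0986, 0.1351]
tcp_rot: [179.9, 0.2, 0.0]
contact_force: [-0.0, -0.7, 0.2]
grip_width: 0.616
```

>>> jog_arm(moves=[0, 0, 0, 0, 0, 0, 45, 0, 0, 0, 0, 0, 0, 45, 0, 0, 0, 0, 0, 0, 45, 0, 0, 15, 0, 0, 0, 45, 0, 0, 45, 0, 0, 0, 45, 0, 0, 85, 0, 0, 0, 45, 0, 0, 125, 0, 0, 0, 45, 0, 0, 165, 0, 0, 0, 45, -10, 5, 200, 0, 0, 0, 45, -20, 10, 215, 0, 0, 0, 45, -30, 15, 215, 0, 0, 0, 45, -30, 15, 215, 0, 0, 0, 45, -30, 15, 215, 0, 0, 0, 45])

```text
time_s: 28.17
tcp_pos: [0.5026, 0.1137, 0.3488]
tcp_rot: [179.8, 0.3, 0.0]
contact_force: [-0.1, -0.2, -1.3]
grip_width: 0.824
```

```bash
python3 - <<'E'
from h import *
w=snap('wrist','w11'); print(get_obs()['tcp_pos'],get_obs()['tcp_rot'])
a=cv2.resize(w['img'][80:290,220:360,::-1],(400,600),interpolation=cv2.INTER_CUBIC)
s=snap('scene','s11'); b=cv2.resize(s['img'][190:310,180:300,::-1],(400,400),interpolation=cv2.INTER_CUBIC)
b=cv2.copyMakeBorder(b,0,200,0,0,cv2.BORDER_CONSTANT); cv2.imwrite('pics/w11v.png',np.hstack([a,b]))
E
```

```text
[0.50278131 0.11344795 0.34831812] [1.79836750e+02 3.16298794e-01 2.41289739e-02]
```

View pics/w11v.png

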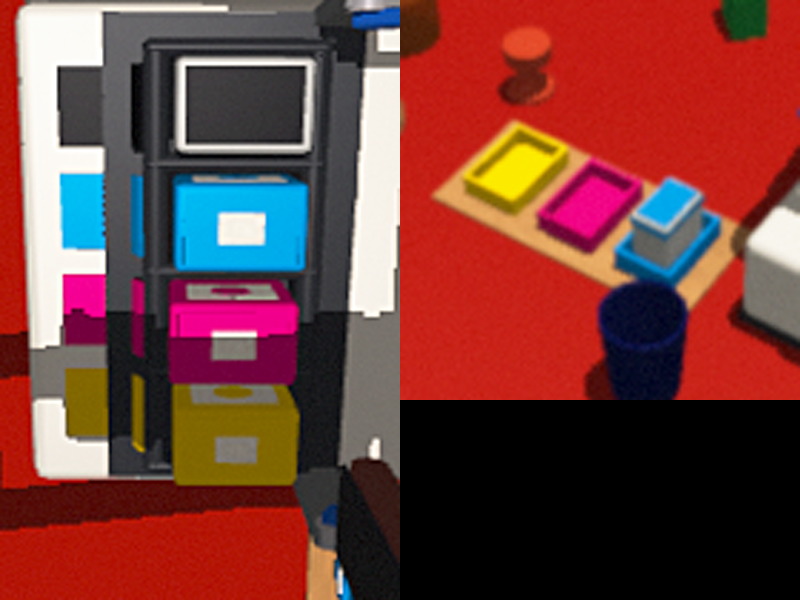

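All four tanks stand in their own slots: black (243,105), cyan (240,222), magenta (233,330), yellow (236,435). Old cyan is upright in its bin (665,235). Next I bring the closed fingers behind the bar to shut the latch.

>>> jog_arm(moves=[20, 3, 0, 0, 0, -7, 255, 45, 6, 0, 0, 0, -14, 255, 75, 9, 0, 0, 0, -21, 255, 110, 11, 0, 0, 0, -28, 255, 150, 11, 0, 0, 0, -35, 255, 190, 11, 0, 0, 0, -42, 255, 197, 11, 0, 0, 0, -49, 255, 197, 11, 0, 0, 0, -56, 255, 197, 11, 0, 0, 0, -63, 255, 197, 11, 0, 0, 0, -70, 255, 197, 11, 0, 0, 0, -77, 255, 197, 11, 0, 0, 0, -84, 255, 197, 11, 0, 0, 0, -90, 255, 197, 11, -40, 0, 0, -90, 255, 197, 11, -80, 0, 0, -90, 255, 197, 11, -120, 0, 0, -90, 255, 197, 11, -150, 0, 0, -90, 255, 197, 11, -150, 0, 0, -90, 255])

```text
time_s: 29.77
tcp_pos: [0.6943, 0.1234, 0.1881]
tcp_rot: [178.9, 0.3, -90.0]
contact_force: [-1.0, -0.1, -1.0]
grip_width: 0.007
```

>>> jog_arm(moves=[-5, 0, 8, 1, 0, 0, 255, -11, 0, 11, 1, 0, 0, 255, -18, 0, 20, 1, 0, 0, 255, -24, 0, 28, 1, 0, 0, 255, -36, 0, 38, 1, 0, 0, 255, -48, 0, 48, 1, 0, 0, 255, -62, 0, 54, 1, 0, 0, 255, -77, 0, 59, 1, 0, 0, 255, -92, 0, 61, 1, 0, 0, 255, -108, 0, 62, 1, 0, 0, 255])

```text
time_s: 30.6
tcp_pos: [0.5906, 0.1234, 0.2561]
tcp_rot: [179.7, 1.3, -90.0]
contact_force: [6.2, -0.6, 4.1]
grip_width: 0.005
```

>>> jog_arm(moves=[-15, 0, -3, 0, 0, 0, 255, -30, 0, -7, 0, 0, 0, 255, -40, 0, -12, 0, 0, 0, 255, -49, 0, -17, 0, 0, 0, 255, -49, 0, -17, 0, 0, 0, 255])

```text
time_s: 31.02
tcp_pos: [0.5417, 0.1235, 0.2421]
tcp_rot: [180.0, 1.3, -90.0]
contact_force: [1.0, -0.0, -0.1]
grip_width: 0.005
```

>>> jog_arm(moves=[3, 0, 30, 0, -1.3, 0, 255, 0, 0, 48, 0, -1.3, 0, 255, -22, 0, 48, 0, -1.3, 0, 255, -24, 0, 30, 0, -1.3, 0, 255, -24, 0, 15, 0, -1.3, 0, 255, -31, 0, 9, 0, -1.3, 0, 255, -38, 0, 2, 0, -1.3, 0, 255, -45, 0, -6, 0, -1.3, 0, 255, -52, 0, -14, 0, -1.3, 0, 255, -57, 0, -23, 0, -1.3, 0, 255, -62, 0, -32, 0, -1.3, 0, 255, -65, 0, -42, 0, -1.3, 0, 255, -68, 0, -50, 0, -1.3, 0, 255])

```text
time_s: 32.1
tcp_pos: [0.4708, 0.1235, 0.193]
tcp_rot: [-178.9, 1.3, -90.0]
contact_force: [-5.0, 0.2, 7.5]
grip_width: 0.005
```

>>> jog_arm(moves=[0, 0, -5, -1, 0, 0, 255, 0, 0, -10, -1, 0, 0, 255, 0, 0, -15, -1, 0, 0, 255, 0, 0, -19, -1, 0, 0, 255, 0, 0, -22, -1, 0, 0, 255, 0, 0, -24, -1, 0, 0, 255, 0, 0, -26, -1, 0, 0, 255, 0, 0, -26, -1, 0, 0, 255, 0, 0, -26, -1, 0, 0, 255])

```text
time_s: 32.85
tcp_pos: [0.4692, 0.1235, 0.1685]
tcp_rot: [-179.1, 0.3, -90.0]
contact_force: [-7.9, -0.6, 11.8]
grip_width: 0.008
```

>>> jog_arm(moves=[0, 0, -1, 0, 0, 0, 255, 0, 0, -2, 0, 0, 0, 255, 0, 0, -3, 0, 0, 0, 255, 0, 0, -4, 0, 0, 0, 255, 0, 0, -4, 0, 0, 0, 255])

```text
time_s: 33.27
tcp_pos: [0.4692, 0.1235, 0.1679]
tcp_rot: [-179.0, 0.3, -90.0]
contact_force: [-10.0, -1.2, 28.1]
grip_width: 0.003
```

The force rose to 28 N with hardly any travel, so the latch is on its stop. I'll back off upwards and do a last check.

>>> jog_arm(moves=[0, 0, 10, 0, 0, 0, 255, 0, 0, 40, 0, 0, 0, 255, 0, 0, 80, 0, 0, 0, 255, 0, 0, 120, 0, 0, 0, 255, 0, 0, 160, 0, 0, 0, 255, 0, -40, 190, 0, 0, 0, 255, -10, -80, 200, 0, 0, 0, 255, -20, -120, 200, 0, 0, 0, 255, -30, -160, 200, 0, 0, 0, 255, -40, -200, 200, 0, 0, 0, 255, -40, -240, 200, 0, 0, 0, 255, -40, -280, 200, 0, 0, 0, 255, -40, -280, 200, 0, 0, 0, 255, -40, -280, 200, 0, 0, 0, 255, -40, -280, 200, 0, 0, 0, 255])

```text
time_s: 34.52
tcp_pos: [0.4291, -0.1562, 0.3684]
tcp_rot: [-179.0, 0.3, -90.0]
contact_force: [0.3, -0.3, 0.3]
grip_width: 0.009
```

```bash
python3 - <<'E'
from h import *
s=snap('scene','s12');d=snap('side','d12')
P=[]
for th in(0,.1):
    for y in(-.042,.042): P.append([.534+.045-.105*np.cos(th),.1228+y,.163+.105*np.sin(th)])
print((proj(s,P)).round(1).tolist(),proj(d,P).round(1).tolist())
a=cv2.resize(s['img'][185:325,280:420,::-1],(400,400),interpolation=cv2.INTER_CUBIC)
b=cv2.resize(d['img'][175:315,180:320,::-1],(400,400),interpolation=cv2.INTER_CUBIC)
c=cv2.resize(s['img'][150:300,90:290,::-1],(266,200));e=cv2.resize(d['img'][120:270,140:340,::-1],(266,200))
cv2.imwrite('pics/f.png',np.vstack([np.hstack([a,b]),np.hstack([c,e,np.zeros((200,268,3),np.uint8)])]))
for n,f in(('scene',s),('side',d)):
    h=cv2.cvtColor(f['img'],cv2.COLOR_RGB2HSV);m=((h[...,0]>55)&(h[...,0]<75)&(h[...,1]>120)&(h[...,2]>110)).astype(np.uint8)
    k,l,st,ce=cv2.connectedComponentsWithStats(m);print(n,[(*st[i,:5],) for i in range(1,k) if st[i,4]>25])
E
```

```text
[[347.8, 207.8], [376.6, 219.4], [348.2, 204.9], [377.2, 216.5]] [[273.8, 229.1], [264.8, 251.0], [273.5, 225.4], [264.4, 247.1]]
scene [(np.int32(81), np.int32(53), np.int32(15), np.int32(6), np.int32(48)), (np.int32(277), np.int32(179), np.int32(13), np.int32(11), np.int32(94)), (np.int32(349), np.int32(207), np.int32(35), np.int32(17), np.int32(175)), (np.int32(360), np.int32(335), np.int32(26), np.int32(23), np.int32(288))]
side [(np.int32(324), np.int32(207), np.int32(20), np.int32(10), np.int32(113)), (np.int32(262), np.int32(228), np.int32(14), np.int32(26), np.int32(126)), (np.int32(311), np.int32(276), np.int32(26), np.int32(18), np.int32(230)), (np.int32(116), np.int32(300), np.int32(23), np.int32(20), np.int32(219)), (np.int32(306), np.int32(340), np.int32(76), np.int32(46), np.int32(1333))]
```

View pics/f.png

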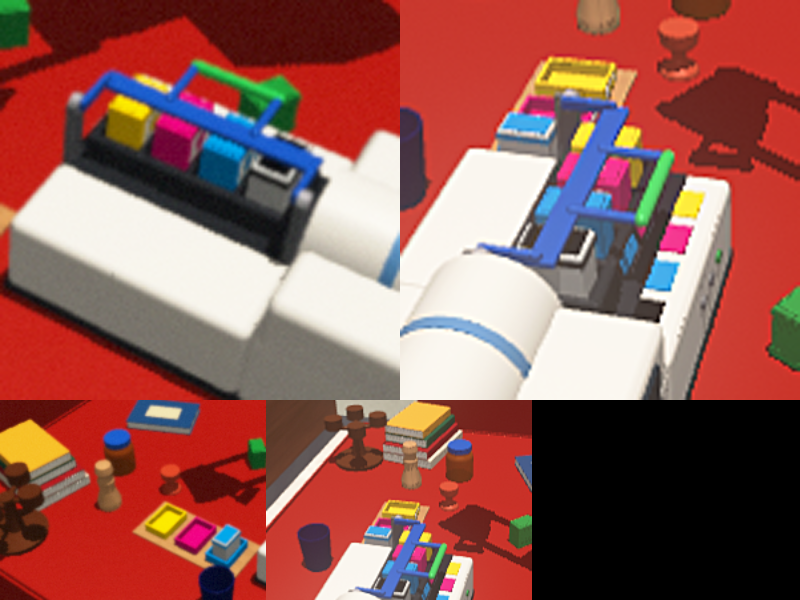

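```bash
python3 -c "
from station import job_done
print(job_done())"
```

```text
the job is handed in; nothing more can be done
None
```

I did the whole job and handed it in at about 35 s on the robot's clock; no verdict came back.

**What I did:**
- I swung the latch back to its stop.
- Only the old cyan tank was still in the printer. I stood it upright in the cyan bin.
- I put new yellow, cyan and magenta in the slots of their colours, then pressed the latch shut.

**Last checks:**
- **Latch:** while pressing, the force rose to 28 N with under 1 mm more travel. The fingertip stopped at z = 0.168 m, against 0.169 m expected for the shut bar. The bar's place in both fixed cameras also fits 0 rad to within 1–2 px.
- **Tanks:** before closing, all four stood in their own slots. Afterwards they looked level under the latch, and black was never gripped.
- **Old cyan and the goods:** old cyan was upright in its bin. The goods in view looked unmoved; the spectacle case was outside the last crops. The arm is clear of everything.

No check failed at the end. Two silhouette fits disagreed along the way: yellow in the scene camera while partly hidden by the gripper, and yellow in its slot, spoiled by nearby colour marks. I relied on the wrist-camera pictures instead. I did not measure each tank's final seating height after the latch was shut; I inferred it from the latch being at its stop.

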